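# Show the carver the next cut

### The job

Show the stone carver what to do next, touching nothing: first point at the toothed end of the claw chisel, fingertips about 3 cm above the teeth, and stay there for about two seconds. Then raise the hand well clear, so that it does not dip over any other chisel's working end or any other lump, and point in the same way at the top of the tallest lump left on the stone slab for about two seconds. Finish still pointing there, just above the lump.

Things in the scene. Friction and masses are not known exactly. Their poses are not given: they have to be found in the camera images.
- claw_tip (a point): Chisel lying flat on the board, 184 mm long, dark steel shank 13 mm wide and 14 mm high, struck end roughly towards the robot. The claw chisel: a 40 mm wide, 8 mm thick head ending in four teeth (each 6 mm wide, 18 mm long, 5 mm gaps). The point is the middle of the row of tooth ends, on the upper face, 11 mm above the board. Point axes: x along the chisel towards its working end, z up.
- flat_tip (a point): Chisel lying flat on the board, 184 mm long, dark steel shank 13 mm wide and 14 mm high, struck end roughly towards the robot. The flat chisel: a plain 26 mm wide blade, no teeth. The point is the middle of its edge, upper face, 11 mm above the board. Point axes: x along the chisel towards its working end, z up.
- point_tip (a point): Chisel lying flat on the board, 184 mm long, dark steel shank 13 mm wide and 14 mm high, struck end roughly towards the robot. The point chisel: tapers to a spike. The point is the spike's end, 8 mm above the board. Point axes: x along the chisel towards its working end, z up.
- pitcher_tip (a point): Chisel lying flat on the board, 184 mm long, dark steel shank 13 mm wide and 14 mm high, struck end roughly towards the robot. The pitching chisel: a broad blunt 52 mm wide, 14 mm thick head, no teeth. The point is the middle of its edge, upper face, 14 mm above the board. Point axes: x along the chisel towards its working end, z up.
- board: Plywood board, 260 x 280 x 12 mm, fixed, on which the four chisels lie side by side about 60 mm apart, in any order. It is on one side of the bench and the stone is on the other; either may be left or right. Origin: centre of the underside; z up.
- stone: Grey stone slab, 224 x 190 mm, fixed on a 270 x 250 mm wooden base; its upper face is 78 mm above the bench. Three lumps of the same stone stand on it in any order. Origin: centre of the base's underside, at bench height; z up.
- tall_lump_top (a point): Tallest lump on the slab: 34 mm high, 42 mm across at the foot, 19 mm across at the top, part of the stone. The point is the centre of its top, 112 mm above the bench; z up.
- low_lump_top (a point): Wide low lump: 10 mm high, 52 mm across, part of the stone. The point is the centre of its top, 88 mm above the bench.
- small_lump_top (a point): Small lump: 12 mm high, 28 mm across, part of the stone. The point is the centre of its top, 90 mm above the bench.
- chip_slab: Loose stone chip, 22 mm wide, 16 mm high, lying on the slab. Origin: underside.
- chip_board: Loose stone chip, 26 mm wide, 20 mm high, lying on the chisel board. Origin: underside.
- club_hammer: Loose club hammer lying behind the work, 243 mm long, steel head 45 x 100 x 45 mm towards its +x. Origin: underside, near the middle.
- dust_brush: Loose wooden dusting brush lying between board and stone, 218 mm long, 40 mm wide, 24 mm high. Origin: underside; x along it.
- oilstone: Loose grey sharpening stone lying behind the work, 150 x 50 x 25 mm. Origin: centre of the underside.
- spray_bottle: Loose upright bottle behind the work, 64 mm across, 170 mm high. Origin: centre of the underside.
- tin_mug: Loose steel mug behind the work, 80 mm across, 90 mm high. Origin: centre of the underside.

How it is judged (in metres and radians):
On the way, in this order (a step that is already met when the one before it is completed fails the run):
1. points at the toothed end of the claw chisel from just above and dwells (horizontal distance between the grasp point and claw_tip below 0.025 m and z of the grasp point in the frame of claw_tip between 0.015 and 0.085 m), for 1.8 s.
2. points at the top of the tallest lump from just above and dwells (horizontal distance between the grasp point and tall_lump_top below 0.025 m and z of the grasp point in the frame of tall_lump_top between 0.015 and 0.085 m), for 1.8 s.
At the end, for the whole second after the job is handed in: The fingers are still pointing at the tallest lump, the grasp point between the fingers being within 25 mm sideways of its top's centre and 15 to 85 mm above it, and every loose thing is within 10 mm of where it started (all of step 2 and distance of each of claw_tip, flat_tip, point_tip, pitcher_tip, chip_slab, chip_board, club_hammer, dust_brush, oilstone, spray_bottle, tin_mug from where it was at the start of the episode below 0.01 m); the robot touches nothing.
It fails at once if the fingers or the arm touch anything (contact force between any of the fingers, the arm and anything else above 0.5 N).
It fails at once if a chisel or another loose thing is moved, lifted or carried (distance of any of claw_tip, flat_tip, point_tip, pitcher_tip, chip_slab, chip_board, club_hammer, dust_brush, oilstone, spray_bottle, tin_mug from where it was at the start of the episode above 0.01 m).
It fails at once if the hand dips over another chisel's working end or another lump, as if pointing at it (grasp point within 20 mm sideways and less than 70 mm above) ((horizontal distance between the grasp point and flat_tip below 0.02 m and z of the grasp point in the frame of flat_tip below 0.07 m) or (horizontal distance between the grasp point and point_tip below 0.02 m and z of the grasp point in the frame of point_tip below 0.07 m) or (horizontal distance between the grasp point and pitcher_tip below 0.02 m and z of the grasp point in the frame of pitcher_tip below 0.07 m) or (horizontal distance between the grasp point and low_lump_top below 0.02 m and z of the grasp point in the frame of low_lump_top below 0.07 m) or (horizontal distance between the grasp point and small_lump_top below 0.02 m and z of the grasp point in the frame of small_lump_top below 0.07 m)).
It also fails if it takes over 42 s, if anything falls off the work surface, if the arm or the gripper's body presses on something with over 40 N, if the wrist force passes 120 N, or if a joint passes its speed limit or range.

### The arm

A 6-joint arm with a two-finger parallel gripper is mounted at the origin on the work surface. World frame = base frame: x ahead of the robot, y to its left, z up, the work surface at z = 0. Lengths are in mm, angles in rad, forces in N, time in s.
With the tool pointing down it reaches from about 350 to 775 mm from the base axis. Payload 7.3 kg.
Tool frame: the origin (TCP) lies midway between the tips of the shut fingers; the grasp point (between the pads) lies 19 mm behind it (bot.tcp_to_grasp is the distance from the TCP to the grasp point, in mm); z points along the fingers, y is the line along which they close (so a half turn about z gives the same grasp; the last joint's range is limited). The gripper opens to 92 mm and grips with 3 to 60 N. Pads are 19 mm wide; open, the fingers measure 130 mm over their backs; the gripper's body (75 mm by 190 mm) begins 47 mm behind the grasp point.
Start: joints at [-1.411, 0.342, 1.524, -0, 1.275, -0.146], TCP at [158.077, -500.656, 226.741] pointing down, gripper open.
Joint ranges: [-2.53, 2.53], [-0.77, 2.02], [0.04, 2.7], [-1, 4.14], [0.28, 2.66], [-3.11, 3.11]. Speed limits (rad/s): [2.57, 2.57, 3.14, 3.14, 3.14, 3.14].

### API

Orientations are given as [roll, pitch, yaw] about the fixed x, y, z axes, in that order (R = Rz(yaw) Ry(pitch) Rx(roll)).
In Python, from plant import bot, viewer gives the robot as it stands. The module is installed in compiled form; this text tells all that it offers.
- The arm moves only by the shell command python3 -m handwheel 'ROWS'. ROWS is text: rows parted by semicolons, each of 7 numbers parted by spaces: the shift along the tool's x, y, z scaled (see below), then the turn, a rotation vector about the tool's x, y, z scaled (see below), then the opening, from -1 (shut) to 1 (fully open), so that 0 is half open. In form: tx ty tz rx ry rz gripper; .... A call has 1 to 8 rows; each row is the pose to reach, as a shift and turn from the pose commanded when the call began, along the tool's axes at that moment, turning the shorter way round; what a row does not reach only later rows make up. The controller multiplies each number of a shift by 10 cm and each number of a turn by pi rad. A row lasts 1/12 s, in which the tool goes at most 41.7 mm and 7.16 degrees, less where a joint would pass 70% of its speed; a pose out of reach is approached as far as the arm can. A call with a number of a shift or a turn outside -1 to 1 is refused whole. A call with a gripper value outside its range is refused whole. The fingers move at their own pace and stop on an object; the grip force is fixed at half the most. Time passes only in rows, so rows that repeat a pose let the fingers close. It gives the time, the measured TCP pose, the force, the opening and the grip force at its end, in the units of the state.
- bot.get_obs(): the state, without advancing time (a new reading comes with each control period).
- viewer.capture(name): name is "scene" or "side" or "wrist"; returns a dict with "frame" (384x512x3 uint8, red, green, blue), "fov_y" (degrees; the focal length in pixels is half the picture's height over the tangent of half this angle, whatever the lens; pixels are square), "cx", "cy" (the principal point, pixels), "T" (4x4, takes a point from camera to world coordinates). Camera axes: x right, y down, z forward; pixel columns grow to the right and rows downward; lengths in mm; the calibration is good to about 2 mm. The wrist camera is an equidistant fisheye: a pixel r from the principal point sees the ray r / f radians off the axis. A picture is of the moment at which its call begins. There is no depth.
- bot.close_job(): hands the job in; it is judged then, once.
Trained networks look in a picture, given as the dict that the camera call returned (one of the last four; its "shot" number tells which), for a name from the list of things; names that differ only in an ending like _2 or _b are one class to them, and where a whole thing is asked for, a point or a joint stands for the part that bears it (a point fixed in the world has none). Each returns a list of dicts, best first, with "score" (0 to 1); they miss things now and then, are a little off and sometimes report something else, mostly with a low value. They report only what shows in the picture. A call takes as long as a camera call.
- viewer.recognise(target, picture): "centre" ([column, row] in pixels, amid what is visible of it).
- viewer.cut_out(target, picture): "pixels" (384x512 bool, what is visible of it) and "centre" ([column, row] in pixels, amid what is visible of it).
The state is a dict: "time": time; "joint_positions": joint angles; "dq": joint speeds; "tau": joint torques, N m; "tool_pos": TCP position; "tcp_rot": TCP orientation; "contact_force": force on the tool from outside, world axes, zero at the start; "moment": the same for the moment, N m; "grip_width": finger opening in mm; "finger_force": force on a finger pad.
Only numpy, scipy, OpenCV 4.12 (cv2) and the standard library are available. Lean on these libraries where they do the work, as an engineer would, in place of code of your own. Each camera call takes 0.05 s, during which the arm holds its last target. There are 200 camera calls.

## Working session

There is one attempt and no reset: what is moved stays moved. The work goes in short steps, Python scripts to look and compute and a shell command to move; the robot and the scene stay as the last step left them, time stands still between calls to the robot, and variables do not carry over. Pictures are saved under pics/ and viewed, at most 10 in all, crops included, and the job is handed in when it is done.

```bash
mkdir -p pics; cat > h.py <<'E'
import numpy as np, cv2
from plant import bot, viewer
def ray(p,uv):
    f=192/np.tan(np.radians(p["fov_y"])/2); d=np.array([(uv[0]-p["cx"])/f,(uv[1]-p["cy"])/f,1.])
    if p.get("fish"):
        r=np.hypot(d[0],d[1]); d=np.array([d[0]/r*np.sin(r),d[1]/r*np.sin(r),np.cos(r)])
    T=np.array(p["T"]); return T[:3,3],T[:3,:3]@d
def onz(p,uv,z):
    o,d=ray(p,uv); return o+d*(z-o[2])/d[2]
def tri(a,b):
    A=0;B=0
    for o,d in(a,b):
        d=d/np.linalg.norm(d);M=np.eye(3)-np.outer(d,d);A=A+M;B=B+M@o
    return np.linalg.solve(A,B)
E
python3 - <<'E'
from h import *
for n in("scene","side","wrist"):
    p=viewer.capture(n); p["fish"]=n=="wrist"
    cv2.imwrite(f"pics/{n}0.png",p["frame"][:,:,::-1])
    print(n,p["fov_y"],np.round(p["T"],2).tolist())
    for t,z in(("claw_tip",23),("flat_tip",23),("point_tip",20),("pitcher_tip",26),("tall_lump_top",112),("low_lump_top",88),("small_lump_top",90)):
        print(t,[(np.round(r["centre"]).tolist(),round(r["score"],2),np.round(onz(p,r["centre"],z)).tolist()) for r in viewer.recognise(t,p)[:2]])
print(bot.get_obs())
E
```

```text
scene 49.73555602664358 [[0.22, 0.67, -0.71, 1383.84], [0.98, -0.14, 0.17, -171.51], [0.02, -0.73, -0.68, 865.38], [0.0, 0.0, 0.0, 1.0]]
claw_tip [([334.0, 178.0], 0.86, [527.0, 276.0, 23.0])]
flat_tip [([293.0, 177.0], 0.71, [500.0, 154.0, 23.0])]
point_tip [([335.0, 180.0], 0.63, [533.0, 279.0, 20.0]), ([342.0, 164.0], 0.46, [465.0, 326.0, 20.0])]
pitcher_tip [([313.0, 185.0], 0.78, [548.0, 201.0, 26.0]), ([346.0, 202.0], 0.45, [634.0, 271.0, 26.0])]
tall_lump_top [([184.0, 163.0], 0.53, [476.0, -164.0, 112.0])]
low_lump_top [([155.0, 164.0], 0.67, [435.0, -244.0, 88.0]), ([314.0, 186.0], 0.19, [612.0, 177.0, 88.0])]
small_lump_top []
side 44.43639026831305 [[0.97, -0.15, 0.18, 446.47], [-0.23, -0.62, 0.75, -733.54], [0.0, -0.77, -0.64, 730.19], [0.0, 0.0, 0.0, 1.0]]
claw_tip [([201.0, 155.0], 0.56, [530.0, 272.0, 23.0])]
flat_tip [([190.0, 185.0], 0.79, [487.0, 155.0, 23.0])]
point_tip [([178.0, 145.0], 0.71, [474.0, 336.0, 20.0])]
pitcher_tip [([204.0, 170.0], 0.56, [527.0, 204.0, 26.0])]
tall_lump_top [([180.0, 269.0], 0.66, [438.0, -182.0, 112.0])]
low_lump_top [([173.0, 313.0]
[... 363 characters left out ...]
l_lump_top []
{'time': 1.2, 'joint_positions': array([-1.41101671e+00,  3.42008385e-01,  1.52411081e+00,  4.71039815e-06,
        1.27537701e+00, -1.45998561e-01]), 'dq': array([-0.00010354,  0.00045093, -0.00160003, -0.00098267, -0.00081779,
       -0.00095803]), 'tau': array([ 2.49527839e-03, -4.31126225e+01, -2.44474393e+01,  7.20721297e-02,
        4.85837285e-02,  2.90730316e-05]), 'tool_pos': array([ 158.07031984, -500.66076295,  226.73237122]), 'tcp_rot': array([3.14149659e+00, 9.57140449e-06, 3.05776807e-01]), 'contact_force': array([ 0.16819483,  0.03101768, -0.04248298]), 'moment': array([-0.03996751,  0.0284753 ,  0.02873474]), 'finger_force': 0.0, 'grip_width': 91.58367158998469}
```

```bash
python3 - <<'E'
import cv2
a=cv2.imread("pics/scene0.png");b=cv2.imread("pics/side0.png")
cv2.imwrite("pics/a1.png",cv2.resize(a[100:250,110:400],None,fx=2.7,fy=2.7,interpolation=cv2.INTER_CUBIC))
cv2.imwrite("pics/b1.png",cv2.resize(b[110:370,60:310],None,fx=2.3,fy=2.3,interpolation=cv2.INTER_CUBIC))
E
```

```text
(no output)
```

View pics/a1.png

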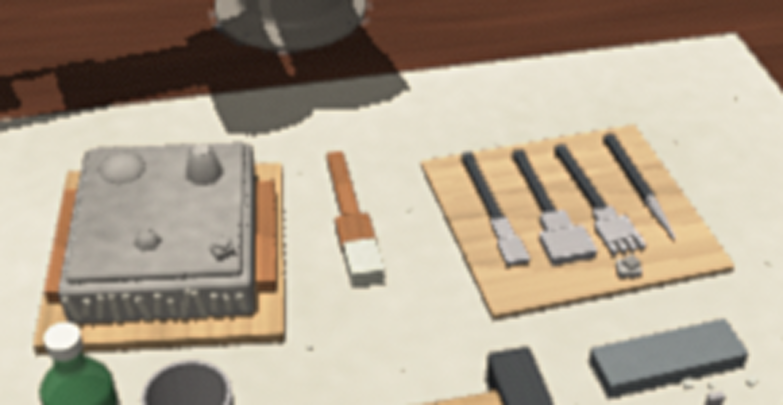

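View pics/b1.png

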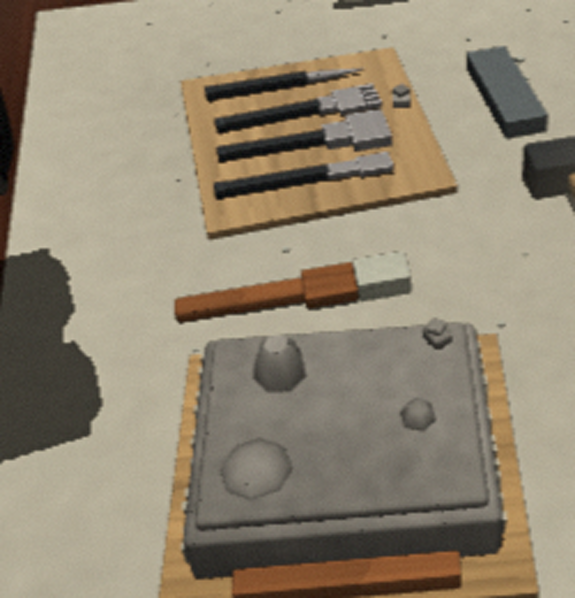

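The scene view (and the side view) shows the chisels from the right: flat, pitching, claw, point, at scene x≈301, 321, 343 and 359. The claw's tooth ends are near (343,193) in scene and (224,152) in side. The tall lump's top is near (185,155) and (180,259).

```bash
python3 - <<'E'
from h import *
s=viewer.capture("scene");q=viewer.capture("side")
S=lambda x,y:(110+x/2.7,100+y/2.7)
Q=lambda x,y:(60+x/2.3,110+y/2.3)
for n,a,b,z in(("claw",S(630,250),Q(378,97),23),("flat",S(515,260),Q(392,160),23),("pitch",S(570,258),Q(390,128),26),("point",S(672,240),Q(360,70),20),("tall",S(203,150),Q(277,342),112),("low",S(122,160),Q(257,462),88),("small",S(147,232),Q(418,408),90)):
    print(n,np.round(onz(s,a,z)),np.round(onz(q,b,z)),np.round(tri(ray(s,a),ray(q,b))))
E
```

```text
claw [594. 281.  23.] [590. 271.  23.] [591. 282.  18.]
flat [583. 154.  23.] [585. 154.  23.] [584. 153.  24.]
pitch [595. 211.  26.] [592. 206.  26.] [593. 212.  22.]
point [585. 333.  20.] [580. 335.  20.] [581. 337.  17.]
tall [ 442. -157.  112.] [ 441. -158.  112.] [ 441. -157.  111.]
low [ 411. -244.   88.] [ 415. -247.   88.] [ 414. -245.   88.]
small [ 533. -224.   90.] [ 536. -227.   90.] [ 535. -225.   90.]
```

```bash
python3 -m handwheel '0.2 -0.2 -0.1 0 0 0 -1; 0.45 -0.42 -0.3 0 0 0 -1; 0.7 -0.65 -0.3 0 0 0 -1; 0.93 -0.87 -0.3 0 0 0 -1; 0.93 -0.87 -0.3 0 0 0 -1'
```

```text
time: 1.72
tool_pos: [222.4, -385.5, 257.3]
tcp_rot: [-3.141, -0.001, 0.309]
contact_force: [0.8, 0.5, 0.3]
grip_width: 63.1
finger_force: 0.0
```

```bash
python3 -m handwheel '0.23 -0.22 0 0 0 0 -1; 0.46 -0.43 0 0 0 0 -1; 0.7 -0.65 0 0 0 0 -1; 0.93 -0.87 0 0 0 0 -1; 0.93 -0.87 0 0 0 0 -1'
python3 -m handwheel '0.23 -0.22 0 0 0 0 -1; 0.46 -0.43 0 0 0 0 -1; 0.7 -0.65 0 0 0 0 -1; 0.93 -0.87 0 0 0 0 -1; 0.93 -0.87 0 0 0 0 -1'
python3 -m handwheel '0.23 -0.22 0 0 0 0 -1; 0.46 -0.43 0 0 0 0 -1; 0.7 -0.65 0 0 0 0 -1; 0.93 -0.87 0 0 0 0 -1; 0.93 -0.87 0 0 0 0 -1'
python3 -m handwheel '0.23 -0.22 0 0 0 0 -1; 0.46 -0.43 0 0 0 0 -1; 0.7 -0.65 0 0 0 0 -1; 0.93 -0.87 0 0 0 0 -1; 0.93 -0.87 0 0 0 0 -1'
python3 -m handwheel '0.23 -0.22 0 0 0 0 -1; 0.46 -0.43 0 0 0 0 -1; 0.7 -0.65 0 0 0 0 -1; 0.93 -0.87 0 0 0 0 -1; 0.93 -0.87 0 0 0 0 -1; 0.93 -0.87 0 0 0 0 -1'
python3 - <<'E'
from h import *
p=viewer.capture("wrist");p["fish"]=1
cv2.imwrite("pics/w1.png",p["frame"][:,:,::-1]); np.savez("w1.npz",**{k:p[k] for k in("T","fov_y","cx","cy","fish")})
for t,z in(("claw_tip",23),("flat_tip",23),("pitcher_tip",26),("point_tip",20)): print(t,[(np.round(r["centre"]),round(r["score"],2),np.round(onz(p,r["centre"],z))) for r in viewer.recognise(t,p)[:2]])
o=bot.get_obs();print(o["tool_pos"],o["tcp_rot"],o["joint_positions"])
E
```

```text
time: 2.13
tool_pos: [284.5, -275.1, 256.8]
tcp_rot: [-3.14, -0.001, 0.309]
contact_force: [-1.1, 0.1, 0.3]
grip_width: 29.6
finger_force: 0.0
time: 2.55
tool_pos: [347.2, -164.6, 256.9]
tcp_rot: [-3.141, -0.001, 0.31]
contact_force: [-0.3, -0.5, -0.5]
grip_width: 0.6
finger_force: 0.0
time: 2.97
tool_pos: [410.0, -54.0, 256.7]
tcp_rot: [-3.141, -0.002, 0.31]
contact_force: [0.1, 0.3, 1.0]
grip_width: 0.5
finger_force: 0.0
time: 3.38
tool_pos: [472.8, 56.7, 256.4]
tcp_rot: [-3.141, -0.002, 0.309]
contact_force: [-0.2, 0.6, -0.6]
grip_width: 0.9
finger_force: 0.0
time: 3.88
tool_pos: [533.6, 164.8, 255.8]
tcp_rot: [3.141, 0.001, 0.307]
contact_force: [0.3, 0.3, -0.4]
grip_width: -0.1
finger_force: 0.0
claw_tip [(array([173., 140.]), 0.56, array([533., 284.,  23.]))]
flat_tip [(array([261., 163.]), 0.63, array([538., 161.,  23.]))]
pitcher_tip [(array([220., 142.]), 0.66, array([549., 222.,  26.])), (array([197., 150.]), 0.33, array([529., 248.,  26.]))]
point_tip [(array([130., 172.]), 0.77, array([470., 338.,  20.]))]
[532.90361475 163.72634333 256.96903612] [ 3.14119502e+00 -6.81458564e-05  3.04255469e-01] [ 1.60825675e-01  3.81220357e-01  1.38055558e+00 -3.90929959e-04
  1.37969244e+00  1.42744078e+00]
```

View pics/w1.png

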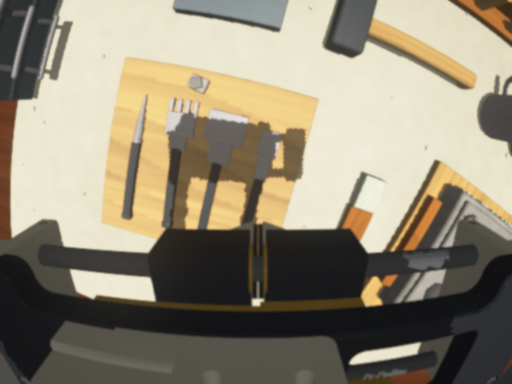

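The wrist view shows the claw's four teeth ending at about (184,99), with the chip beyond them at (199,83). It also shows the point chisel on the left and the pitching and flat chisels on the right.

```bash
python3 - <<'E'
from h import *
p=dict(np.load("w1.npz"));s=viewer.capture("scene")
a=(343.3,192.6)
c=onz(p,(184,99),23);print(c,tri(ray(p,(184,99)),ray(s,a)))
o=bot.get_obs();y=.3058
t=np.array([592,280]) ;d=t-[534,164.3]
print(d@[np.cos(y),np.sin(y)],d@[np.sin(y),-np.cos(y)])
E
```

```text
[589.93949311 284.86441522  23.        ] [589.3282493  284.61028796  18.19023083]
90.14136926185611 -92.8710048809514
```

```bash
python3 -m handwheel '0.22 -0.24 0 0 0 0 -1; 0.45 -0.48 0 0 0 0 -1; 0.67 -0.71 0 0 0 0 -1; 0.9 -0.95 0 0 0 0 -1; 0.9 -0.95 0 0 0 0 -1; 0.9 -0.95 0 0 0 0 -1'
python3 -m handwheel '0 0 0.25 0 0 0 -1; 0 0 0.5 0 0 0 -1; 0 0 0.75 0 0 0 -1; 0 0 1 0 0 0 -1; 0 0 1 0 0 0 -1'
python3 -m handwheel '0 0 0.2 0 0 0 -1; 0 0 0.4 0 0 0 -1; 0 0 0.6 0 0 0 -1; 0 0 0.7 0 0 0 -1; 0 0 0.8 0 0 0 -1; 0 0 0.8 0 0 0 -1'
python3 - <<'E'
from h import *
p=viewer.capture("side");q=viewer.capture("wrist")
a=cv2.resize(p["frame"][110:230,130:290],None,fx=3,fy=3)
b=q["frame"][:360,:480]
cv2.imwrite("pics/c1.png",a[:,:,::-1])
cv2.imwrite("pics/c2.png",b[:,:,::-1])
E
```

```text
time: 4.68
tool_pos: [590.4, 283.5, 255.8]
tcp_rot: [3.141, 0.001, 0.307]
contact_force: [0.0, -0.2, 0.1]
grip_width: 0.4
finger_force: 0.0
time: 5.1
tool_pos: [587.4, 280.2, 151.8]
tcp_rot: [3.141, 0.01, 0.304]
contact_force: [-1.2, 0.8, -0.6]
grip_width: 0.3
finger_force: 0.0
time: 5.6
tool_pos: [589.8, 282.0, 75.9]
tcp_rot: [3.141, 0.002, 0.305]
contact_force: [-0.9, -0.3, 0.3]
grip_width: 0.9
finger_force: 0.0
```

View pics/c1.png

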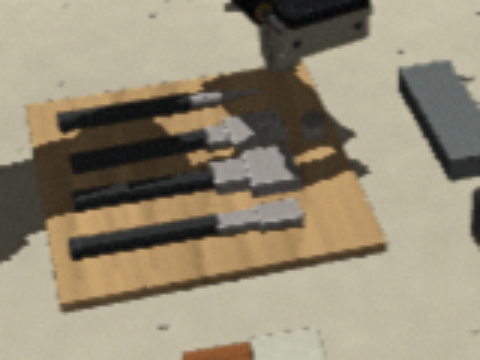

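View pics/c2.png

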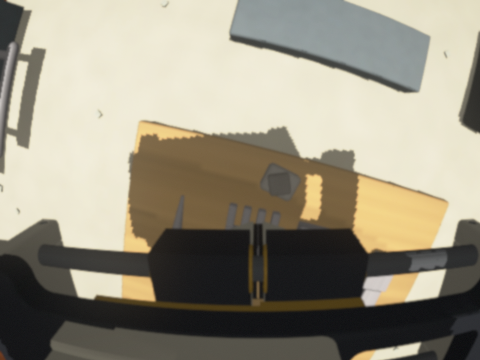

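The wrist view shows the teeth ending around (254,208), in line with the shut fingers at column 258. The chip is beyond them at (279,181). The side view shows the fingertips hanging clear above the claw's teeth.

```bash
python3 - <<'E'
from h import *
p=viewer.capture("wrist");p["fish"]=1
print(onz(p,(254,208),23),bot.get_obs()["tool_pos"])
E
```

```text
[590.84821169 285.7187669   23.        ] [591.07024087 282.88770594  78.17877586]
```

```bash
python3 -m handwheel '0 -0.02 0.08 0 0 0 -1; 0 -0.02 0.16 0 0 0 -1; 0 -0.02 0.22 0 0 0 -1; 0 -0.02 0.22 0 0 0 -1; 0 -0.02 0.22 0 0 0 -1; 0 -0.02 0.22 0 0 0 -1; 0 -0.02 0.22 0 0 0 -1; 0 -0.02 0.22 0 0 0 -1'
python3 -m handwheel '0 0 0 0 0 0 -1; 0 0 0 0 0 0 -1; 0 0 0 0 0 0 -1; 0 0 0 0 0 0 -1; 0 0 0 0 0 0 -1; 0 0 0 0 0 0 -1; 0 0 0 0 0 0 -1; 0 0 0 0 0 0 -1'
python3 -m handwheel '0 0 0 0 0 0 -1; 0 0 0 0 0 0 -1; 0 0 0 0 0 0 -1; 0 0 0 0 0 0 -1; 0 0 0 0 0 0 -1; 0 0 0 0 0 0 -1; 0 0 0 0 0 0 -1; 0 0 0 0 0 0 -1'
python3 -m handwheel '0 0 0 0 0 0 -1; 0 0 0 0 0 0 -1; 0 0 0 0 0 0 -1; 0 0 0 0 0 0 -1; 0 0 0 0 0 0 -1; 0 0 0 0 0 0 -1; 0 0 0 0 0 0 -1; 0 0 0 0 0 0 -1'
python3 -m handwheel '0 0 -0.25 0 0 0 -1; 0 0 -0.5 0 0 0 -1; 0 0 -0.75 0 0 0 -1; 0 0 -1 0 0 0 -1; 0 0 -1 0 0 0 -1'
python3 -m handwheel '0 0 -0.25 0 0 0 -1; 0 0 -0.5 0 0 0 -1; 0 0 -0.75 0 0 0 -1; 0 0 -1 0 0 0 -1; 0 0 -1 0 0 0 -1; 0 0 -1 0 0 0 -1'
```

```text
time: 6.42
tool_pos: [589.9, 284.8, 55.0]
tcp_rot: [3.142, -0.001, 0.306]
contact_force: [0.2, 0.2, 0.7]
grip_width: 0.4
finger_force: 0.0
time: 7.08
tool_pos: [589.7, 284.7, 54.7]
tcp_rot: [3.142, 0.0, 0.306]
contact_force: [-0.4, 1.1, -0.4]
grip_width: 0.6
finger_force: 0.0
time: 7.75
tool_pos: [589.7, 284.7, 54.7]
tcp_rot: [3.142, 0.0, 0.306]
contact_force: [0.2, -0.7, -1.0]
grip_width: 0.1
finger_force: 0.0
time: 8.42
tool_pos: [589.7, 284.7, 54.7]
tcp_rot: [3.142, -0.0, 0.306]
contact_force: [-0.3, 0.2, 1.3]
grip_width: 0.3
finger_force: 0.0
time: 8.83
tool_pos: [592.2, 285.7, 160.7]
tcp_rot: [-3.141, -0.01, 0.306]
contact_force: [0.8, -0.4, 1.7]
grip_width: 0.3
finger_force: 0.0
time: 9.33
tool_pos: [590.2, 284.9, 255.9]
tcp_rot: [3.142, -0.003, 0.306]
contact_force: [-0.2, 0.4, -0.6]
grip_width: 0.5
finger_force: 0.0
```

```bash
python3 -m handwheel '-0.17 0.23 0 0 0 0 -1; -0.35 0.47 0 0 0 0 -1; -0.52 0.7 0 0 0 0 -1; -0.69 0.94 0 0 0 0 -1; -0.69 0.94 0 0 0 0 -1'
python3 -m handwheel '-0.17 0.23 0 0 0 0 -1; -0.35 0.47 0 0 0 0 -1; -0.52 0.7 0 0 0 0 -1; -0.69 0.94 0 0 0 0 -1; -0.69 0.94 0 0 0 0 -1'
python3 -m handwheel '-0.17 0.23 0 0 0 0 -1; -0.35 0.47 0 0 0 0 -1; -0.52 0.7 0 0 0 0 -1; -0.69 0.94 0 0 0 0 -1; -0.69 0.94 0 0 0 0 -1'
python3 -m handwheel '-0.17 0.23 0 0 0 0 -1; -0.35 0.47 0 0 0 0 -1; -0.52 0.7 0 0 0 0 -1; -0.69 0.94 0 0 0 0 -1; -0.69 0.94 0 0 0 0 -1; -0.69 0.94 0 0 0 0 -1; -0.69 0.94 0 0 0 0 -1'
python3 - <<'E'
from h import *
p=viewer.capture("scene");q=viewer.capture("side")
a=p["frame"][90:210,120:250];b=q["frame"][200:320,115:245]
f=np.hstack([a,b]);cv2.imwrite("pics/d1.png",cv2.resize(f,None,fx=3,fy=3)[:,:,::-1])
print(bot.get_obs()["tool_pos"])
E
```

```text
time: 9.75
tool_pos: [550.3, 170.1, 253.1]
tcp_rot: [3.14, 0.005, 0.303]
contact_force: [1.8, -0.3, -0.4]
grip_width: 0.3
finger_force: 0.0
time: 10.17
tool_pos: [513.0, 60.4, 253.3]
tcp_rot: [3.141, 0.004, 0.303]
contact_force: [0.5, -0.3, 0.8]
grip_width: 0.2
finger_force: 0.0
time: 10.58
tool_pos: [475.9, -49.5, 253.5]
tcp_rot: [3.141, 0.003, 0.303]
contact_force: [1.1, -0.2, -0.2]
grip_width: 0.7
finger_force: 0.0
time: 11.17
tool_pos: [439.9, -156.0, 254.0]
tcp_rot: [-3.14, 0.001, 0.306]
contact_force: [0.2, 0.7, -0.1]
grip_width: 0.4
finger_force: 0.0
[ 440.04979733 -155.68339751  254.3191114 ]
```

View pics/d1.png

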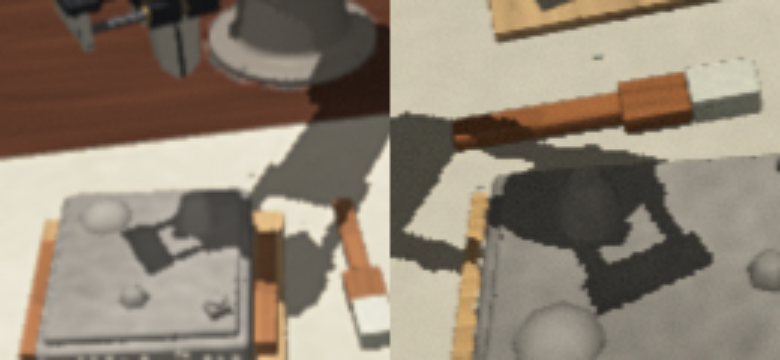

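The scene half shows the fingertips high at crop (183,75), above and behind the tall lump at (200,200). The triangulated target fits, so I descend to about 3 cm above its top.

```bash
python3 -m handwheel '0 0 0.2 0 0 0 -1; 0 0 0.4 0 0 0 -1; 0 0 0.6 0 0 0 -1; 0 0 0.8 0 0 0 -1; 0 0 0.9 0 0 0 -1; 0 0 0.9 0 0 0 -1'
python3 - <<'E'
from h import *
p=viewer.capture("scene");q=viewer.capture("side")
a=p["frame"][90:210,120:250];b=q["frame"][200:320,115:245]
f=np.hstack([a,b]);cv2.imwrite("pics/d2.png",cv2.resize(f,None,fx=3,fy=3)[:,:,::-1])
E
```

```text
time: 11.77
tool_pos: [438.7, -155.1, 162.5]
tcp_rot: [-3.138, 0.003, 0.307]
contact_force: [-1.1, 0.6, -0.3]
grip_width: 0.7
finger_force: 0.0
```

View pics/d2.png

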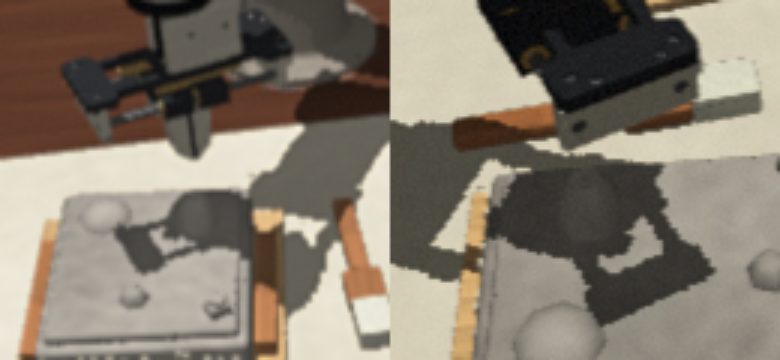

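The fingertips at crop (195,155) are now right above the lump's top at (198,192) in scene. In the side half they stay behind the dark gripper, clear of the slab.

```bash
python3 -m handwheel '0 0 0.1 0 0 0 -1; 0 0 0.2 0 0 0 -1; 0 0 0.2 0 0 0 -1; 0 0 0.2 0 0 0 -1; 0 0 0.2 0 0 0 -1; 0 0 0.2 0 0 0 -1; 0 0 0.2 0 0 0 -1; 0 0 0.2 0 0 0 -1'
python3 -m handwheel '0 0 0 0 0 0 -1; 0 0 0 0 0 0 -1; 0 0 0 0 0 0 -1; 0 0 0 0 0 0 -1; 0 0 0 0 0 0 -1; 0 0 0 0 0 0 -1; 0 0 0 0 0 0 -1; 0 0 0 0 0 0 -1'
python3 -m handwheel '0 0 0 0 0 0 -1; 0 0 0 0 0 0 -1; 0 0 0 0 0 0 -1; 0 0 0 0 0 0 -1; 0 0 0 0 0 0 -1; 0 0 0 0 0 0 -1; 0 0 0 0 0 0 -1; 0 0 0 0 0 0 -1'
python3 -m handwheel '0 0 0 0 0 0 -1; 0 0 0 0 0 0 -1; 0 0 0 0 0 0 -1; 0 0 0 0 0 0 -1; 0 0 0 0 0 0 -1; 0 0 0 0 0 0 -1; 0 0 0 0 0 0 -1; 0 0 0 0 0 0 -1'
python3 -c "
from plant import bot
print(bot.close_job())"
```

```text
time: 12.53
tool_pos: [439.9, -157.1, 145.2]
tcp_rot: [3.141, -0.001, 0.306]
contact_force: [-0.1, -0.5, 0.2]
grip_width: -0.0
finger_force: 0.0
time: 13.2
tool_pos: [439.7, -156.9, 144.7]
tcp_rot: [3.142, 0.0, 0.306]
contact_force: [-0.3, 0.9, -0.2]
grip_width: 0.5
finger_force: 0.0
time: 13.87
tool_pos: [439.7, -156.9, 144.7]
tcp_rot: [3.142, 0.0, 0.306]
contact_force: [-0.3, -0.1, 0.3]
grip_width: 0.6
finger_force: 0.0
time: 14.53
tool_pos: [439.7, -156.9, 144.7]
tcp_rot: [3.141, 0.0, 0.306]
contact_force: [0.3, -0.3, 0.1]
grip_width: 0.6
finger_force: 0.0
the job is handed in; nothing more can be done
None
```

I pointed about 3 cm above the claw chisel's teeth and then above the tallest lump, for over two seconds each, with no sign of contact, and handed the job in at about 14.5 s still pointing at the lump; no verdict was returned.

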